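Fit the battery to the stick mixer and hold it ready over the bowl

ROBOT

A 7-joint arm with a two-finger parallel gripper is mounted at the origin on the work surface. World frame = base frame: x ahead of the robot, y to its left, z up, the work surface at z = 0. Lengths are in m, angles in rad, forces in N, time in s.
With the tool pointing down it reaches from about 0.4 to 0.875 m from the base axis. Payload 4.4 kg.
Tool frame: the origin (TCP) lies on the centre line of the jaws, within the pads' length; the fingertips stand 22 mm ahead of it and the grasp point (between the pads) lies 3 mm ahead of it (nose_length is the distance from the TCP to the fingertips, in m); z points along the fingers, y is the line along which they close (so a half turn about z gives the same grasp; the last joint's range is limited). The gripper opens to 85 mm and grips with 20 to 120 N. Pads are 22 mm wide; open, the fingers measure 114 mm over their backs; the gripper's body (76 mm by 85 mm) begins 54 mm behind the grasp point. The pads swing forward as they close: fully open they stand 13 mm farther back than shut.
Start: joints at [-1.25, 0.628, 0.038, 1.517, -0.027, 0.996, -0.02], TCP at [0.245, 0.602, 0.225] pointing down, gripper open.
Joint ranges: [-3.06, 3.06], [-0.37, 2.12], [-1.25, 1.32], [0.18, 2.47], [-1.1, 4.24], [0.23, 1.98], [-2.94, 2.94]. Speed limits (rad/s): [2.57, 2.57, 3.14, 3.14, 3.14, 3.14, 3.14].

INTERFACE

Orientations are given as a unit quaternion [w, x, y, z].
In Python, from rig import sense, get_image, job_done, outline_of, nose_length gives the robot as it stands. The module is installed in compiled form; this text tells all that it offers.
- The arm moves only by the tool carry_out, never from a script. Its argument "rows" is text: rows parted by semicolons, each of 6 numbers parted by spaces: the shift along the tool's x, y, z in cm, then the turn, a rotation vector about the tool's x, y, z in rad. A call has 1 to 12 rows; each row shifts and turns the commanded pose from where the row before left it, along the tool's axes as they then stand; what a row does not reach is not made up. A row lasts 1/8 s, in which the tool goes at most 62.5 mm and 10.7 degrees, less where a joint would pass 70% of its speed; a pose out of reach is approached as far as the arm can. A call with a gripper value outside its range is refused whole. "fingers" is the opening, from 0 (shut) to 1 (fully open), set as the call begins (left out, the last holds). The fingers move at their own pace and stop on an object; "squeeze" is the grip in N (left out, the last holds). Time passes only in rows, so rows that do not move let the fingers close. It gives the time, the measured TCP pose, the force, the opening and the grip force at its end, in the units of the state.
- sense(): the state, without advancing time (a new reading comes with each control period).
- get_image(name): name is "scene" or "side" or "wrist"; returns a dict with "img" (400x640x3 uint8, red, green, blue), "depth" (400x640 float32, m along the optical axis (not along the pixel's ray), 0 where there is no reading), "fov_y" (degrees; the focal length in pixels is half the picture's height over the tangent of half this angle, whatever the lens; pixels are square), "cx", "cy" (the principal point, pixels), "k1" (the pictures are not rectified: a ray, as slopes to the right and down, at radius r is drawn at 1 + k1 r^2 times it, then the intrinsics apply), "xyz" and "orientation" of the camera in the world; the wrist camera has in their place "mount" (4x4, takes a point from camera to tool coordinates, whose origin is the TCP and whose axes are the flange's). Camera axes: x right, y down, z forward; pixel columns grow to the right and rows downward; lengths in m; the calibration is good to about 2 mm. A picture is of the moment at which its call begins: read the wrist's pose just before it.
- job_done(): hands the job in; it is judged then, once.
Trained networks look in a picture, given as the dict that the camera call returned (one of the last four; its "shot" number tells which), for a name from the list of things; names that differ only in an ending like _2 or _b are one class to them, and where a whole thing is asked for, a point or a joint stands for the part that bears it (a point fixed in the world has none). Each returns a list of dicts, best first, with "conf" (0 to 1); they miss things now and then, are a little off and sometimes report something else, mostly with a low value. They report only what shows in the picture. A call takes as long as a camera call. They do not tell look-alikes from the thing itself.
- outline_of(picture, thing): "mask" (400x640 bool, what is visible of it) and "location" ([column, row] in pixels, amid what is visible of it).
The state is a dict: "time_s": time; "joints": joint angles; "joint_vel": joint speeds; "joint_torque": joint torques, N m; "tcp_pos": TCP position; "ee_rot": TCP orientation; "force": force on the tool from outside, world axes, zero at the start; "wrist_torque": the same for the moment, N m; "grip_width": opening from 0.0 (shut) to 1.0 (fully open); "grip_force": force on a finger pad.
Only numpy, scipy, OpenCV 4.12 (cv2) and the standard library are available. Lean on these libraries where they do the work, as an engineer would, in place of code of your own. Each camera call takes 0.05 s, during which the arm holds its last target. There are 200 camera calls.

TASK

Plug the blue-headed battery fully home into the square well on top of the white stick mixer while the mixer stands in its black stand and let go of the battery; then take the mixer by its white body, draw it right out of the stand, and lean it over to about 45 degrees, battery end uppermost, with its steel foot over the middle of the steel bowl and clear above the rim. Finish while still holding it there, raised and still, with the battery still fully home and the mixer touching nothing but the gripper and the battery. Leave the bowl, apple, bottle and utensil pot where they are.

Things in the scene. Friction and masses are not known exactly. Their poses are not given: they have to be found in the camera images.
- battery_mid (a point): Centre (half-way up, 24.5 mm above the plug's foot) of the loose battery, about 90 g, 49 mm tall: a black square plug 26 x 26 mm, 25 mm long (lowest 3.5 mm only 23.5 mm square), below a blue head 34 x 34 mm, 24 mm tall, sides parallel to the plug's. z runs from plug to head, x and y are square to the sides. It starts standing on the table on its plug, any yaw.
- battery_shoulder (a point): Centre of the underside of the battery's blue head (25 mm above the plug's foot); fully home, it coincides with mixer_mouth. Axes as battery_mid.
- battery: The same battery; origin at the centre of the plug's foot, axes as battery_mid. Symmetric by quarter turns: fits the well in any of the four. Grip it by the head, keeping the fingertips above the head's underside, as the mixer's body is wider than the head.
- mixer: Loose cordless stick mixer, 175 mm long, about 250 g: origin at the underside of its foot, z along its axis from foot to well, x and y square to the body's sides. Steel foot 24 mm across (0-22 mm), shaft 14 mm across (to 85 mm), white square body 40 x 40 mm (85-175 mm), orange button on one side. It starts upright in the stand, aligned with it, rim 180 mm above the table.
- mixer_tip (a point): Centre of the underside of the mixer's steel foot (the mixer's lower end), axes as the mixer.
- mixer_grip (a point): On the mixer's axis inside the white body, 20 mm below its rim and 155 mm from the foot: a good height to grip across the 40 mm flats, straight down over the battery's head. Axes as the mixer.
- mixer_mouth (a point): Centre of the mouth of the square well in the mixer's top end: 27.5 x 27.5 mm (1.5 mm of play for the plug), mouth chamfered 1.5 mm, 28 mm deep, sides parallel to the body's. Nothing latches: the battery may need a push of a few newtons to go home, and stays in by its weight and friction while its end is uppermost. Axes as the mixer.
- stand: Fixed black stand: origin at the centre of its underside on the table, z up, x and y square to its sides. Foot plate 110 x 100 x 3 mm, column 64 x 64 mm, 102 mm tall. The mixer's body sits in a 42 mm square recess 12 mm deep in the grey top; a 31 mm round hole below takes shaft and foot. The mixer must rise about 100 mm straight up to be out.
- bowl_rim (a point): Centre of the mouth of the open steel bowl, 160 mm across, 60 mm tall, standing loose on the work surface; z up.
- bowl: The steel bowl, origin at the centre of its underside.
- board: Fixed white cutting board lying on the table, 160 x 220 x 12 mm, origin at the centre of its underside.
- apple: Red apple on the cutting board, 74 mm across, 66 mm tall, origin at its underside. Leave alone.
- bottle: Clear bottle with blue cap, 64 mm across, 190 mm tall, origin at its underside. Leave alone.
- pot: Steel pot 90 mm across, 100 mm tall, with wooden handles sticking out up to 200 mm; origin at its underside. Leave alone.
Mind the look-alikes: they are no part of the job. What is shaped like the mixer but green is not meant. Leave any brown or green look-alike of the battery alone.

How it is judged:
By the outcome, as a careful person would: the job done as asked, in the order asked, and still so for the second after the job is handed in, while the arm keeps its last pose, push and grip.
It also fails if it takes over 58 s, if anything falls off the work surface, if the arm or the gripper's body presses on something with over 40 N, if the wrist force passes 120 N, or if a joint passes its speed limit or range.

## Working session

There is one attempt and no reset: what is moved stays moved. The work goes in short steps, Python scripts to look and compute and a tool call to move; the robot and the scene stay as the last step left them, time stands still between calls to the robot, and variables do not carry over. Pictures are saved under pics/ and viewed, at most 10 in all, crops included, and the job is handed in when it is done.

Besides the shell and the picture viewer there is one more tool, called after "Emit:" in YAML: its name, and indented under it one key for each argument. carry_out: Moves the arm, as the interface text tells. Its arguments: {"type":"object","properties":{"rows":{"type":"string"},"fingers":{"type":"number"},"squeeze":{"type":"number"}},"required":["rows"]}

```bash
mkdir -p pics
cat > h.py <<'E'
import numpy as np, cv2
from scipy.spatial.transform import Rotation as R
from rig import sense, get_image, job_done, outline_of, nose_length
def q(o): return R.from_quat([o[1],o[2],o[3],o[0]])
def T(p,o):
    M=np.eye(4); M[:3,:3]=q(o).as_matrix(); M[:3,3]=p; return M
def shot(name):
    s=sense(); im=get_image(name)
    im['T']=T(s['tcp_pos'],s['ee_rot'])@np.array(im['mount']) if name=='wrist' else T(im['xyz'],im['orientation'])
    f=200/np.tan(np.radians(im['fov_y'])/2); im['K']=np.array([[f,0,im['cx']],[0,f,im['cy']],[0,0,1.]])
    return im
def cloud(im):
    v,u=np.mgrid[0:400,0:640].astype(float)
    p=np.stack([(u-im['cx'])/im['K'][0,0],(v-im['cy'])/im['K'][0,0]],-1)
    s=p.copy()
    for _ in range(8): s=p/(1+im['k1']*(s**2).sum(-1,keepdims=True))
    d=im['depth'][...,None]
    c=np.concatenate([s*d,d],-1)@im['T'][:3,:3].T+im['T'][:3,3]
    c[im['depth']<=0]=np.nan
    return c
def proj(im,P):
    c=(np.atleast_2d(P)-im['T'][:3,3])@im['T'][:3,:3]
    s=c[:,:2]/c[:,2:]; s=s*(1+im['k1']*(s**2).sum(1,keepdims=True))
    return s*im['K'][0,0]+[im['cx'],im['cy']]
def save(im,n,box=None,sc=1):
    a=cv2.cvtColor(im['img'],cv2.COLOR_RGB2BGR)
    if box: a=a[box[1]:box[3],box[0]:box[2]]
    cv2.imwrite('pics/'+n,cv2.resize(a,None,fx=sc,fy=sc,interpolation=cv2.INTER_CUBIC))
E
python3 - <<'E'
from h import *
print(sense()['tcp_pos'],sense()['ee_rot'],nose_length if not callable(nose_length) else nose_length())
A=[]
for n in ['scene','side']:
    im=shot(n);c=cloud(im);A.append(cv2.cvtColor(im['img'],cv2.COLOR_RGB2BGR))
    print(n,im['T'][:3,3])
    for t in ['battery','mixer','stand','bowl','board','apple','bottle','pot']:
        for r in outline_of(im,t)[:4]:
            m=r['mask']; print(t,round(r['conf'],2),np.round(r['location']),np.round(np.nanmedian(c[m],0),3),m.sum(), np.round(np.nanpercentile(c[m][:,2],98),3))
cv2.imwrite('pics/a.png',cv2.resize(np.vstack(A),None,fx=.75,fy=.75))
E
```

```text
[0.24493222 0.60139125 0.22397997] [-1.67828641e-04  1.92192160e-01  9.81356843e-01 -9.44134912e-04] 0.022
scene [ 1.37701385 -0.55692272  0.9657255 ]
battery 0.74 [295. 197.] [0.411 0.019 0.042] 224 0.054
battery 0.61 [312. 208.] [0.504 0.024 0.046] 206 0.054
battery 0.55 [337. 227.] [0.586 0.038 0.047] 227 0.054
mixer 0.92 [213. 232.] [ 0.536 -0.277  0.157] 611 0.183
mixer 0.68 [186. 214.] [ 0.402 -0.297  0.134] 799 0.178
stand 0.96 [222. 267.] [ 0.548 -0.284  0.026] 1496 0.105
bowl 0.59 [359. 177.] [0.442 0.251 0.035] 1526 0.063
board 0.85 [352. 274.] [ 0.743 -0.013  0.013] 3816 0.017
apple 0.71 [364. 246.] [0.712 0.042 0.072] 576 0.081
apple 0.36 [312. 213.] [0.504 0.025 0.044] 211 0.054
apple 0.22 [212. 230.] [ 0.536 -0.278  0.158] 589 0.183
bottle 0.8 [454. 185.] [0.684 0.374 0.095] 1130 0.191
pot 0.67 [194. 319.] [ 0.695 -0.408  0.077] 2422 0.193
side [ 0.4739929  -0.80948929  0.74223254]
battery 0.73 [254. 232.] [0.408 0.013 0.044] 323 0.053
battery 0.72 [289. 229.] [0.497 0.017 0.041] 310 0.053
battery 0.56 [314. 343.] [ 0.522 -0.304  0.024] 2753 0.104
battery 0.53 [320. 229.] [0.58  0.033 0.041] 344 0.053
mixer 0.73 [309. 290.] [ 0.521 -0.291  0.156] 1263 0.183
mixer 0.63 [235. 319.] [ 0.392 -0.309  0.141] 1795 0.177
stand 0.81 [313. 342.] [ 0.522 -0.304  0.027] 2679 0.104
bowl 0.61 [273. 181.] [0.468 0.264 0.037] 1730 0.063
board 0.82 [385. 248.] [ 0.731 -0.027  0.014] 3524 0.017
board 0.43 [277. 178.] [0.469 0.264 0.037] 1742 0.063
apple 0.68 [369. 214.] [0.696 0.03  0.068] 652 0.08
bottle 0.76 [338. 138.] [0.67  0.367 0.091] 995 0.191
bottle 0.51 [311. 292.] [ 0.521 -0.292  0.157] 1190 0.183
bottle 0.18 [276. 178.] [0.469 0.264 0.037] 1729 0.063
pot 0.9 [414. 370.] [ 0.685 -0.41   0.086] 3343 0.197
```

View pics/a.png

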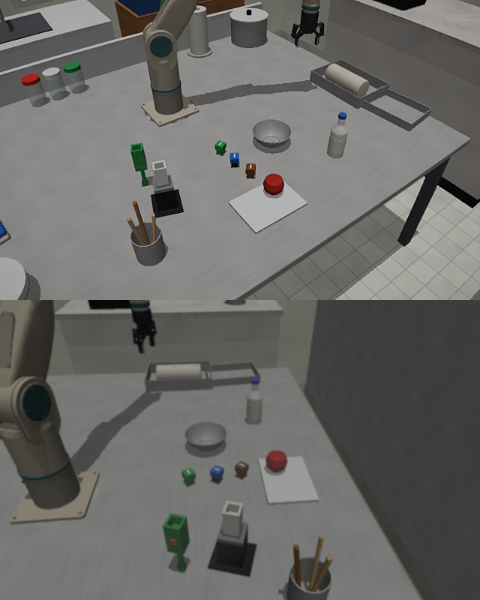

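The scene picture shows the green battery at (295,197), the blue at (312,208) and the brown at (337,227). The green mixer is at (186,214) and the white one, in its stand, at (213,232). I choose the blue battery and the white mixer, and check both in one crop.

Run:
```python
from h import *
im=shot('side');save(im,'b.png',(210,200,360,400),3)
C=[cloud(im),]; ims=[im]
im2=shot('scene');C.append(cloud(im2));ims.append(im2)
for name,x,y,rad,z0,z1 in [('bat',.50,.015,.04,.046,.06),('mixtop',.53,-.285,.045,.17,.19),('standtop',.53,-.285,.06,.095,.11),('plate',.53,-.285,.09,.0015,.006),('bowlrim',.455,.255,.11,.05,.07),('apple',.7,.03,.05,.06,.09)]:
    for c in C:
        p=c.reshape(-1,3); m=(np.hypot(p[:,0]-x,p[:,1]-y)<rad)&(p[:,2]>z0)&(p[:,2]<z1); p=p[m]
        r=cv2.minAreaRect((p[:,:2]*1000).astype(np.float32)); print(name,m.sum(),np.round(p[:,2].max(),3),[np.round(k,1) for k in r])
```

```text
bat 146 0.054 [array([497.5,  24.6]), array([36.2, 34.2]), np.float64(56.2)]
bat 105 0.056 [array([498.1,  27.9]), array([31.2, 38.3]), np.float64(55.9)]
mixtop 409 0.184 [array([ 521.6, -276.5]), array([42.2, 40.8]), np.float64(71.0)]
mixtop 192 0.185 [array([ 520.8, -274.2]), array([38.5, 46.7]), np.float64(71.0)]
standtop 591 0.11 [array([ 521.6, -277.2]), array([67.6, 64.7]), np.float64(71.5)]
standtop 305 0.11 [array([ 523.8, -274.7]), array([62.5, 67.7]), np.float64(70.8)]
plate 1984 0.006 [array([ 530.6, -293.4]), array([178.9, 163. ]), np.float64(2.6)]
plate 916 0.006 [array([ 533.9, -286.4]), array([177.9, 168.6]), np.float64(66.6)]
bowlrim 487 0.065 [array([468.1, 228.8]), array([160.6, 156.1]), np.float64(85.6)]
bowlrim 419 0.068 [array([465.2, 231.5]), array([157.1, 163.5]), np.float64(47.7)]
apple 431 0.082 [array([698.3,  46.1]), array([63. , 65.6]), np.float64(20.3)]
apple 430 0.084 [array([702.8,  49.2]), array([64.5, 60.1]), np.float64(4.0)]
```

View pics/b.png

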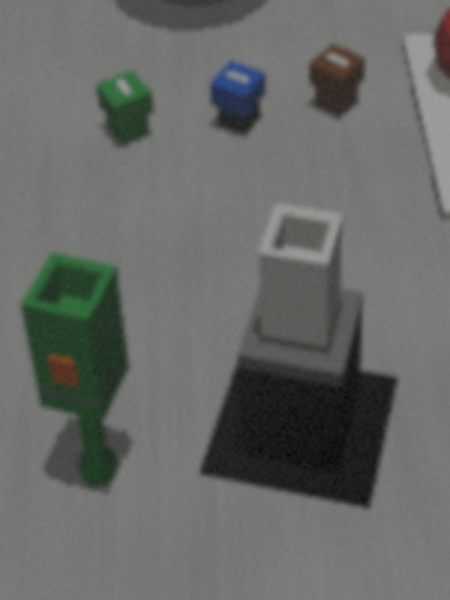

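The crop confirms it: the blue battery stands between the green and brown ones (side view about (289,229)), and the white mixer is in the stand at about (310,283). I move above the blue battery.

Emit:
carry_out:
  rows: "-4.1 -4.0 0.2 0 0 0;-4.1 -4.0 0.2 0 0 0;-4.1 -4.0 0.2 0 0 0;-4.1 -4.0 0.2 0 0 0;-4.1 -4.0 0.2 0 0 0;-4.1 -4.0 0.2 0 0 0;-4.1 -4.0 0.2 0 0 0;-4.1 -4.0 0.2 0 0 0;-4.1 -4.0 0.2 0 0 0;-4.1 -4.0 0.2 0 0 0;-4.1 -4.0 0.2 0 0 0.1;0 0 0 0 0 0.1"
  fingers: 1

```text
time_s: 2.5
tcp_pos: [0.4986, 0.0184, 0.2031]
ee_rot: [0.001, 0.295, 0.955, -0.001]
force: [-0.2, 0.5, 0.1]
grip_width: 1.0
grip_force: 0.0
```

```bash
cat >> h.py <<'E'
def sq(c,x,y,rad,z0,z1):
    p=c.reshape(-1,3); p=p[(np.hypot(p[:,0]-x,p[:,1]-y)<rad)&(p[:,2]>z0)&(p[:,2]<z1)]
    r=cv2.minAreaRect((p[:,:2]*1000).astype(np.float32))
    return len(p),np.round(np.median(p[:,2]),4),[np.round(k,1) for k in r]
def tell(): 
    s=sense(); M=q(s['ee_rot']).as_matrix()
    print('t',s['time_s'],'p',np.round(s['tcp_pos'],4),'yaw_y',np.degrees(np.arctan2(M[1,1],M[0,1])).round(2),'z',M[:,2].round(3),'j',np.round(s['joints'],2),'F',np.round(s['force'],1),'g',s['grip_width'],s['grip_force'])
    return s,M
def go(p,yaw=None):
    s,M=tell(); d=(np.array(p)-s['tcp_pos'])
    print('tool shift cm',np.round(d@M*100,2))
    if yaw is not None:
        c,sn=np.cos(np.radians(yaw)),np.sin(np.radians(yaw))
        G=np.array([[sn,c,0],[-c,sn,0],[0,0,-1.]]); 
        print('turn',np.round(R.from_matrix(M.T@G).as_rotvec(),4),'shift after turn cm',np.round(d@G*100,2))
E
python3 - <<'E'
from h import *
tell()
im=shot('wrist'); print(np.round(im['mount'],3))
c=cloud(im); save(im,'c.png')
print(sq(c,.498,.026,.035,.04,.06))
for r in outline_of(im,'battery')[:4]: print(r['conf'],r['location'],sq(np.where(r['mask'][...,None],c,np.nan),.5,.03,.3,.043,.06))
E
```

```text
t 2.5 p [0.4986 0.0184 0.2031] yaw_y 55.65 z [ 0.002 -0.003 -1.   ] j [-0.19  0.45  0.13  1.96 -0.08  0.74  0.96] F [-0.2  0.5  0.1] g 1.0000743589254741 0.0
[[ 0.001 -0.963 -0.271  0.069]
 [ 1.     0.001 -0.     0.001]
 [ 0.    -0.271  0.963 -0.149]
 [ 0.     0.     0.     1.   ]]
(1168, np.float64(0.0486), [array([497.3,  27.7]), array([34.1, 33.7]), np.float64(56.7)])
0.9 [379.5, 226.7] (1007, np.float64(0.0487), [array([580.5,  41.7]), array([33.9, 34.3]), np.float64(48.1)])
0.79 [268.5, 94.8] (1370, np.float64(0.0488), [array([406.7,  24.2]), array([34.4, 33.9]), np.float64(29.2)])
0.56 [324.5, 169.1] (1151, np.float64(0.0487), [array([497.3,  27.7]), array([34.1, 33.6]), np.float64(56.7)])
```

View pics/c.png

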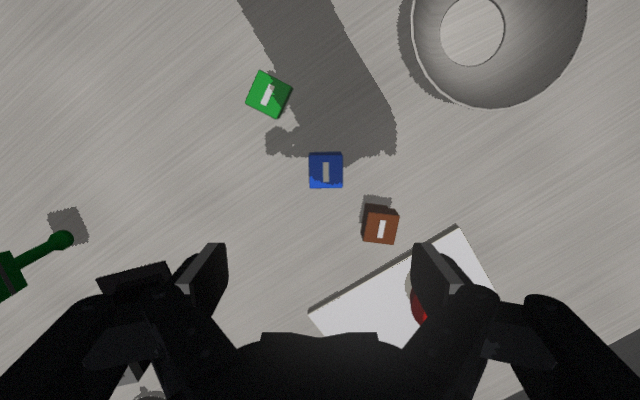

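The blue battery is at (325,170) in the wrist view. It measures 34 mm square, centred at (0.497, 0.028), with its top at 49 mm, all consistent with the description. I descend and grip.

Emit:
carry_out:
  rows: "0.6 0.7 1.3 0 0 -0.02;0 0 3.5 0 0 0;0 0 3.5 0 0 0;0 0 3.5 0 0 0;0 0 2.5 0 0 0;0 0 1.0 0 0 0;0 0 0 0 0 0"
  fingers: 1

```text
time_s: 3.48
tcp_pos: [0.4952, 0.0345, 0.0494]
ee_rot: [-0.001, 0.279, 0.96, 0.0]
force: [0.7, 0.2, -0.4]
grip_width: 1.001
grip_force: 0.0
```

Emit:
carry_out:
  rows: "0 0 0 0 0 0;0 0 0 0 0 0;0 0 0 0 0 0;0 0 0 0 0 0;0 0 0 0 0 0;0 0 0 0 0 0;0 0 0 0 0 0"
  fingers: 0
  squeeze: 40

```text
time_s: 4.35
tcp_pos: [0.4957, 0.0335, 0.0499]
ee_rot: [-0.0, 0.28, 0.96, 0.0]
force: [0.1, 0.6, 0.2]
grip_width: 0.002
grip_force: 0.0
```

```bash
sed -i 's/G=np.array.*/G=np.array([[-sn,c,0],[c,sn,0],[0,0,-1.]])/' h.py
python3 - <<'E'
from h import *
tell(); im=shot('side'); save(im,'d.png',(210,120,410,270),3)
E
```

```text
t 4.35 p [0.4957 0.0335 0.0499] yaw_y 57.52 z [-0.  0. -1.] j [-0.17  0.7   0.07  2.08 -0.12  0.36  1.  ] F [0.1 0.6 0.2] g 0.002215701297045611 0.0
```

View pics/d.png

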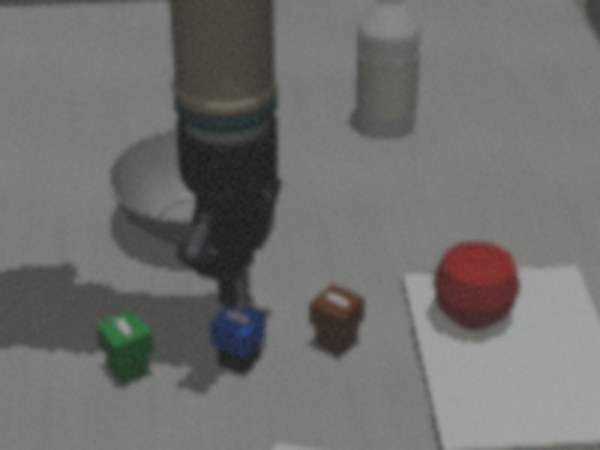

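The fingers closed fully on nothing. The battery has not moved (crop (238,335)), and the fingertips show just behind or above it. I check from the wrist and the depth.

Run:
```python
from h import *
s,M=tell(); im=shot('wrist'); save(im,'e.png',(160,100,480,400),1.8)
c=cloud(im); print('wrist bat',sq(c,.497,.028,.035,.04,.06))
for n in ['side','scene']:
    im=shot(n);c=cloud(im)
    hsv=cv2.cvtColor(im['img'],cv2.COLOR_RGB2HSV)
    b=(hsv[...,0]>100)&(hsv[...,0]<130)&(hsv[...,1]>120)
    print(n,sq(np.where(b[...,None],c,np.nan),.497,.028,.06,.02,.06))
    dk=im['img'].max(2)<70
    p=c[dk]; p=p[(np.hypot(p[:,0]-.497,p[:,1]-.03)<.05)&(p[:,2]>.055)]
    print('dark low pts',p[np.argsort(p[:,2])][:400:40].round(3))
    print(proj(im,s['tcp_pos']),proj(im,s['tcp_pos']+M[:,2]*.022))
```

```text
t 4.4 p [0.4957 0.0335 0.0499] yaw_y 57.52 z [-0.  0. -1.] j [-0.17  0.7   0.07  2.08 -0.12  0.36  1.  ] F [ 0.5  0.1 -0.3] g -0.0003609039806975278 0.0
wrist bat (1639, np.float64(0.0484), [array([495.8,  29.2]), array([34.1, 30.6]), np.float64(58.3)])
side (118, np.float64(0.0479), [array([496.7,  21.5]), array([28.9, 30.9]), np.float64(57.5)])
dark low pts [[ 0.487  0.035  0.057]
 [ 0.487  0.022  0.078]
 [ 0.497  0.021  0.092]
 [ 0.493  0.027  0.109]
 [ 0.497  0.017  0.114]
 [ 0.521  0.051  0.122]
 [ 0.483 -0.011  0.127]
 [ 0.507  0.019  0.131]
 [ 0.503  0.012  0.137]
 [ 0.515  0.031  0.143]]
[[287.84166241 223.56038891]] [[288.1475694 230.4025569]]
scene (151, np.float64(0.0473), [array([498.3,  27.5]), array([31.2, 37.3]), np.float64(55.1)])
dark low pts [[ 0.502  0.031  0.062]
 [ 0.503  0.04   0.087]
 [ 0.488  0.017  0.102]
 [ 0.511  0.048  0.11 ]
 [ 0.479  0.018  0.114]
 [ 0.504  0.06   0.117]
 [ 0.52   0.056  0.123]
 [ 0.509  0.066  0.128]
 [ 0.479 -0.001  0.133]
 [ 0.511  0.048  0.138]]
[[313.70785059 206.69986699]] [[313.82692617 212.54503807]]
```

View pics/e.png

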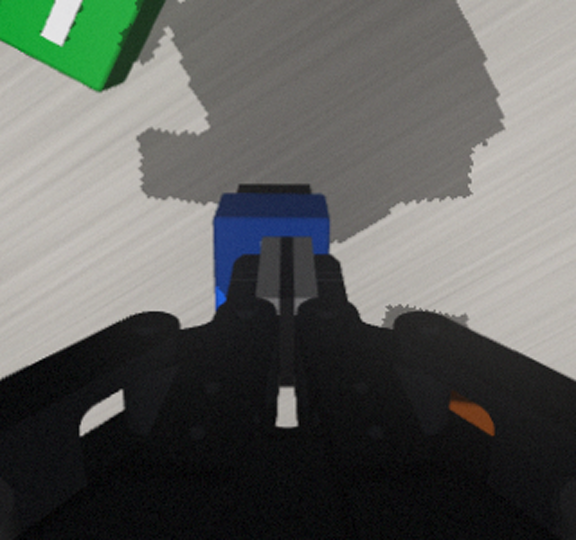

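Run:
```python
from h import *
s,M=tell(); im=shot('wrist'); c=cloud(im); t=(c-s['tcp_pos'])@M
for r in range(216,285,6): print(r,[ (t[r,k]*1000).round(1).tolist() for k in (312,326)])
im=shot('side'); c=cloud(im); t=(c-s['tcp_pos'])@M
for r in range(206,236,3): print(r,[(t[r,k]*1000).round(1).tolist()+im['img'][r,k].tolist() for k in (286,289,292)])
```

```text
t 4.55 p [0.4957 0.0336 0.0499] yaw_y 57.53 z [-0.  0. -1.] j [-0.17  0.7   0.07  2.08 -0.12  0.36  1.  ] F [ 0.2 -0.4  0.5] g -0.0016084876774912678 0.0
216 [[12.0, -2.7, 8.3], [12.1, 4.8, 7.9]]
222 [[11.3, -2.5, 1.0], [11.2, 4.7, 1.4]]
228 [[7.3, -2.6, 2.7], [7.6, 4.8, 2.1]]
234 [[11.5, -2.2, -15.1], [11.2, 4.4, -14.3]]
240 [[11.2, -2.0, -21.0], [10.9, 4.2, -20.3]]
246 [[11.3, -1.9, -27.4], [11.1, 4.1, -27.1]]
252 [[10.9, -1.8, -32.3], [10.8, 4.0, -32.2]]
258 [[10.9, -1.7, -37.6], [10.8, 3.9, -37.4]]
264 [[10.6, -1.6, -41.9], [11.4, 3.7, -43.4]]
270 [[12.1, -1.4, -49.1], [11.8, 3.6, -48.6]]
276 [[12.0, -1.3, -53.0], [12.0, 3.5, -53.0]]
282 [[10.6, -1.3, -54.6], [11.9, 3.5, -56.7]]
206 [[-0.2, -5.1, -57.6, 33, 33, 33], [-11.7, -10.6, -65.3, 34, 30, 33], [-12.2, 2.4, -56.7, 38, 40, 38]]
209 [[-11.9, -25.1, -66.4, 30, 30, 31], [-12.4, -12.4, -57.9, 36, 35, 36], [-10.4, 5.0, -45.2, 73, 73, 74]]
212 [[-14.3, -29.8, -61.8, 35, 39, 37], [-7.4, -4.6, -41.8, 45, 47, 43], [nan, nan, nan, 69, 69, 67]]
215 [[-5.2, -15.4, -39.5, 38, 39, 35], [-9.3, -8.4, -36.1, 60, 60, 58], [-11.8, 1.4, -30.0, 69, 70, 69]]
218 [[-4.6, -15.0, -29.9, 38, 40, 38], [-8.2, -7.2, -25.6, 56, 56, 56], [-12.0, 0.6, -21.4, 67, 70, 67]]
221 [[-2.1, -11.5, -17.2, 39, 40, 44], [-7.3, -6.2, -15.3, 55, 57, 55], [25.5, 64.4, 48.1, 59, 62, 65]]
224 [[-0.2, -9.2, -5.4, 75, 81, 90], [-3.5, -0.4, -0.2, 77, 81, 89], [-10.6, 1.9, -1.1, 45, 58, 86]]
227 [[-3.5, -15.1, -1.6, 42, 55, 87], [-9.0, -10.2, 0.0, 56, 66, 87], [-17.2, -10.0, -2.9, 63, 69, 91]]
230 [[-6.8, -21.2, 2.1, 38, 49, 80], [-15.2, -21.2, -1.1, 41, 62, 110], [-22.6, -19.6, -2.7, 39, 65, 118]]
233 [[-6.9, -22.1, 10.9, 34, 43, 71], [-14.8, -21.2, 8.5, 37, 48, 75], [-22.6, -20.2, 6.2, 35, 43, 67]]
```

Depth shows the closed fingertips about 13 mm behind the reported TCP, and both cameras agree. They therefore closed about 14 mm above the battery's head. I reopen, centre over it and go about 3.5 cm lower.

Emit:
carry_out:
  rows: "-0.4 -0.5 0 0 0 0.014;0 0 0 0 0 0;0 0 0 0 0 0;0 0 0 0 0 0;0 0 0 0 0 0;0 0 0 0 0 0"
  fingers: 1

```text
time_s: 5.4
tcp_pos: [0.4964, 0.0273, 0.0499]
ee_rot: [-0.0, 0.286, 0.958, 0.0]
force: [0.5, 0.2, 0.3]
grip_width: 0.999
grip_force: 0.0
```

Run:
```python
from h import *
go([.4973,.0278,.015],56.7)
im=shot('wrist'); c=cloud(im); s=sense(); M=q(s['ee_rot']).as_matrix(); t=(c-s['tcp_pos'])@M
print(sq(c,.497,.028,.03,.04,.06))
m=(t[...,0]>-5)&(t[...,0]<14)&(t[...,2]<-5)&(np.abs(t[...,1])<75)
for sgn in (-1,1):
    k=(t[...,0]>-.005)&(t[...,0]<.014)&(t[...,2]<-.003)&(sgn*t[...,1]>0.02)&(np.abs(t[...,1])<.075)
    p=t[k]; i=np.argsort(-p[:,2])[:300:30]; print((p[i]*1000).round(1).tolist())
```

```text
t 5.4 p [0.4964 0.0273 0.0499] yaw_y 56.73 z [-0.  0. -1.] j [-0.16  0.7   0.07  2.08 -0.12  0.36  1.  ] F [0.5 0.2 0.3] g 0.9992491956079688 0.0
tool shift cm [-0.04  0.09  3.49]
turn [ 0.     -0.0001  0.0005] shift after turn cm [-0.04  0.09  3.49]
(4061, np.float64(0.0487), [array([497.4,  27.9]), array([34.1, 34.5]), np.float64(56.8)])
[[-0.4, -41.7, -19.1], [9.1, -41.7, -21.0], [4.9, -41.6, -22.4], [1.0, -41.6, -23.5], [11.1, -46.7, -24.3], [-1.7, -41.4, -25.1], [3.6, -41.6, -25.8], [-0.4, -41.8, -26.5], [9.2, -41.6, -27.2], [5.2, -41.8, -27.8]]
[[-1.1, 44.1, -18.5], [0.7, 43.7, -21.0], [-1.1, 43.9, -22.4], [4.1, 43.6, -23.5], [11.2, 46.8, -24.2], [1.4, 43.9, -25.0], [-4.7, 43.8, -25.7], [11.2, 49.5, -26.4], [9.8, 43.7, -27.3], [7.1, 55.2, -27.8]]
```

Open tips are about 22 mm behind the TCP, which confirms the offset. Descend 3.5 cm and close.

Emit:
carry_out:
  rows: "0 0 1.5 0 0 0;0 0 1.5 0 0 0;0 0 0.5 0 0 0;0 0 0 0 0 0;0 0 0 0 0 0"

```text
time_s: 6.08
tcp_pos: [0.4966, 0.0272, 0.015]
ee_rot: [0.0, 0.286, 0.958, 0.0]
force: [-0.0, -0.2, -0.4]
grip_width: 0.999
grip_force: 0.0
```

Emit:
carry_out:
  rows: "0 0 0 0 0 0;0 0 0 0 0 0;0 0 0 0 0 0;0 0 0 0 0 0;0 0 0 0 0 0"
  fingers: 0
  squeeze: 40

```text
time_s: 6.7
tcp_pos: [0.4965, 0.0272, 0.0152]
ee_rot: [0.0, 0.286, 0.958, 0.0]
force: [-1.2, 0.4, 6.7]
grip_width: 0.389
grip_force: 40.1
```

Run:
```python
from h import *
go([.5216,-.2765,.26],71)
```

```text
t 6.7 p [0.4965 0.0272 0.0152] yaw_y 56.72 z [ 0.  0. -1.] j [-0.15  0.77  0.05  2.09 -0.13  0.29  1.01] F [-1.2  0.4  6.7] g 0.38880837925361506 40.05585730075836
tool shift cm [-18.76 -24.01 -24.48]
turn [ 2.000e-04  2.000e-04 -2.492e-01] shift after turn cm [-12.26 -27.9  -24.48]
```

Gripped, with a 33 mm opening and 40 N. Lift and go to a look-out beside the mixer.

Emit:
carry_out:
  rows: "0 0 -2 0 0 0;0 0 -4.5 0 0 0;0 0 -4.5 0 0 0;0 0 -4.5 0 0 0;0 0 -4.5 0 0 -0.125;0 0 -4.5 0 0 -0.125;-3.6 -5.6 0 0 0 0;-3.6 -5.6 0 0 0 0;-3.6 -5.6 0 0 0 0;-3.6 -5.6 0 0 0 0;-3.8 -5.5 0 0 0 0;0 0 0 0 0 0"

```text
time_s: 8.2
tcp_pos: [0.5714, -0.283, 0.2586]
ee_rot: [-0.0, 0.169, 0.986, -0.002]
force: [-1.1, -0.6, -1.4]
grip_width: 0.389
grip_force: 40.3
```

Emit:
carry_out:
  rows: "0 0 0 0 0 0;0 0 0 0 0 0"

```text
time_s: 8.45
tcp_pos: [0.573, -0.2737, 0.2597]
ee_rot: [-0.0, 0.163, 0.987, 0.001]
force: [0.3, -0.1, -1.8]
grip_width: 0.387
grip_force: 40.3
```

Run:
```python
from h import *
s,M=tell(); im=shot('wrist'); c=cloud(im); save(im,'f.png')
print('mouth',sq(c,.522,-.277,.035,.172,.19),'stand',sq(c,.522,-.277,.05,.095,.11))
t=(c-s['tcp_pos'])@M
hsv=cv2.cvtColor(im['img'],cv2.COLOR_RGB2HSV); b=(hsv[...,0]>100)&(hsv[...,0]<130)&(hsv[...,1]>120)
p=t[b&(np.linalg.norm(t,axis=-1)<.06)]*1000
print('battery in tool',len(p),np.percentile(p,[2,50,98],axis=0).round(1))
k=im['img'].max(2)<60; p=t[k&(np.abs(t[...,0])<.018)&(np.abs(t[...,1])<.02)&(t[...,2]<.04)&(t[...,2]>-.02)]*1000
print('plug',len(p),np.percentile(p,[2,50,98],axis=0).round(1) if len(p) else '')
```

```text
t 8.45 p [ 0.573  -0.2737  0.2597] yaw_y 71.19 z [-0.001  0.001 -1.   ] j [ 0.34  0.58  0.11  1.52 -0.07  1.05  1.7 ] F [ 0.3 -0.1 -1.8] g 0.386947238046825 40.28564214706421
mouth (1621, np.float64(0.1795), [array([ 522.4, -275.4]), array([39.5, 39.2]), np.float64(71.1)]) stand (1407, np.float64(0.1016), [array([ 522.6, -275.2]), array([63.8, 62.5]), np.float64(71.2)])
battery in tool 6266 [[-16.4 -15.  -34.5]
 [  5.4   1.1 -33.2]
 [ 16.3  17.1 -15.4]]
plug 385 [[ 11.6 -11.2  -1. ]
 [ 12.1   1.1   4.7]
 [ 12.5  13.2  11.1]]
```

View pics/f.png

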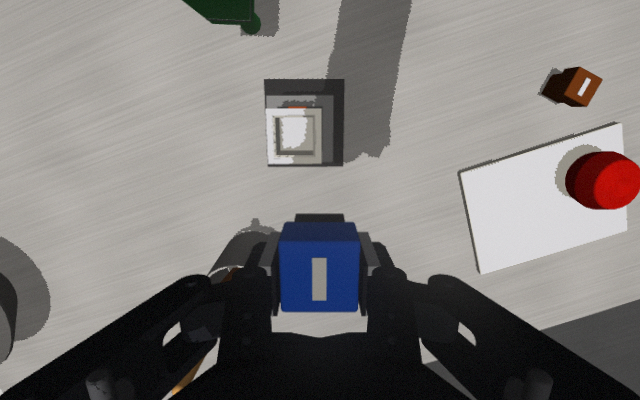

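The wrist view shows the mixer's mouth at (295,133), yaw 71°, rim at 0.1795 (180 expected). The battery's head in the jaws is at (318,265) and square to them. I move over the well, stop 9 mm above it and check.

Emit:
carry_out:
  rows: "2.4 -0.95 1.0 0 0 0;2.4 -0.95 1.5 0 0 0;0 0 1.5 0 0 0;0 0 1.5 0 0 0;0 0 0 0 0 0;0 0 0 0 0 0"

```text
time_s: 9.25
tcp_pos: [0.5222, -0.278, 0.205]
ee_rot: [0.0, 0.164, 0.986, -0.0]
force: [0.7, 0.4, -1.4]
grip_width: 0.392
grip_force: 40.3
```

Run:
```python
from h import *
go([.5216,-.2761,.200],71.1)
for n in ['side','scene']:
    im=shot(n);c=cloud(im)
    print(n,'mixer',sq(c,.522,-.277,.045,.11,.178))
    hsv=cv2.cvtColor(im['img'],cv2.COLOR_RGB2HSV); b=(hsv[...,0]>100)&(hsv[...,0]<130)&(hsv[...,1]>120)
    print('bat',sq(np.where(b[...,None],c,np.nan),.522,-.277,.06,.2,.26))
    if n=='side': save(im,'g.png',(250,210,370,330),5)
```

```text
t 9.25 p [ 0.5222 -0.278   0.205 ] yaw_y 71.09 z [ 0.001 -0.    -1.   ] j [ 0.38  0.57  0.1   1.71 -0.07  0.87  1.75] F [ 0.7  0.4 -1.4] g 0.3924785452862502 40.30444622039795
tool shift cm [0.12 0.16 0.5 ]
turn [ 0.      0.0007 -0.0002] shift after turn cm [0.12 0.16 0.5 ]
side mixer (788, np.float64(0.1479), [array([ 521.4, -277.7]), array([42.4, 41. ]), np.float64(72.2)])
bat (80, np.float64(0.2401), [array([ 534.2, -284.9]), array([30.7,  8.6]), np.float64(79.5)])
scene mixer (407, np.float64(0.1491), [array([ 522. , -275.4]), array([40.3, 41.2]), np.float64(71.7)])
bat (253, np.float64(0.2375), [array([ 527.1, -275.6]), array([52. , 41.9]), np.float64(36.7)])
```

View pics/g.png

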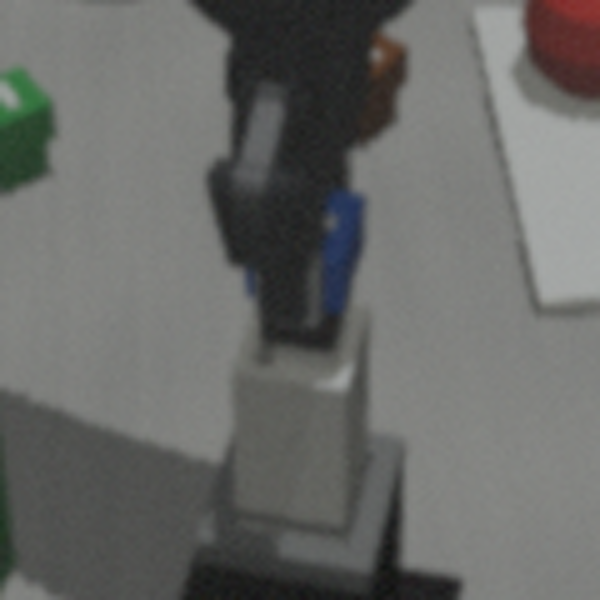

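The side crop shows the plug centred above the mixer's mouth at (300,340). I take out the last millimetres and lower it, watching the force.

Emit:
carry_out:
  rows: "0.12 0.16 0 0 0 0;0 0 0.5 0 0 0;0 0 0.4 0 0 0;0 0 0.4 0 0 0;0 0 0.4 0 0 0;0 0 0 0 0 0"

```text
time_s: 10.1
tcp_pos: [0.5204, -0.2761, 0.1874]
ee_rot: [-0.0, 0.165, 0.986, 0.0]
force: [1.0, 0.2, -1.8]
grip_width: 0.392
grip_force: 40.3
```

The plug is about 8 mm in with no extra force. Continue home.

Emit:
carry_out:
  rows: "0 0 0.4 0 0 0;0 0 0.4 0 0 0;0 0 0.4 0 0 0;0 0 0.3 0 0 0;0 0 0.15 0 0 0;0 0 0 0 0 0;0 0 0 0 0 0"

```text
time_s: 10.98
tcp_pos: [0.5212, -0.2763, 0.173]
ee_rot: [0.001, 0.165, 0.986, 0.0]
force: [-2.8, 1.6, 9.9]
grip_width: 0.39
grip_force: 46.7
```

Emit:
carry_out:
  rows: "0 0 0.15 0 0 0;0 0 0.15 0 0 0;0 0 0 0 0 0;0 0 0 0 0 0"

```text
time_s: 11.48
tcp_pos: [0.5222, -0.2767, 0.173]
ee_rot: [0.003, 0.165, 0.986, -0.0]
force: [-5.4, 5.2, 27.7]
grip_width: 0.393
grip_force: 57.3
```

Run:
```python
from h import *
s,M=tell(); im=shot('wrist'); c=cloud(im); t=(c-s['tcp_pos'])@M
hsv=cv2.cvtColor(im['img'],cv2.COLOR_RGB2HSV); b=(hsv[...,0]>100)&(hsv[...,0]<130)&(hsv[...,1]>120)
p=c[b&(np.linalg.norm(t,axis=-1)<.06)]
h=p[:,2]; print('head top z',np.median(h[h>np.percentile(h,60)]))
w=(hsv[...,1]<40)&(hsv[...,2]>120); p=c[w&(np.abs(t[...,0])<.03)&(np.abs(t[...,1])<.03)]; p=p[(p[:,2]>.165)&(p[:,2]<.19)]; print('rim z',len(p),np.median(p[:,2]))
```

```text
t 11.475 p [ 0.5222 -0.2767  0.173 ] yaw_y 71.04 z [ 0.005 -0.001 -1.   ] j [ 0.38  0.6   0.09  1.75 -0.08  0.79  1.75] F [-5.4  5.2 27.7] g 0.39311491258383846 57.28506279643625
head top z 0.20685147926948544
rim z 810 0.1802224344179401
```

Head top is at 0.2065, so it's about 2.5 mm short of home, with lateral forces indicating a slight jam. I ease the push, shift with the lateral force and push again.

Emit:
carry_out:
  rows: "0 0 -0.3 0 0 0;0.08 0.04 0 0 0 0;0 0 0 0 0 0"

```text
time_s: 11.9
tcp_pos: [0.5213, -0.2763, 0.1729]
ee_rot: [0.002, 0.165, 0.986, -0.0]
force: [-0.8, -0.0, 11.0]
grip_width: 0.393
grip_force: 47.0
```

Emit:
carry_out:
  rows: "0 0 0.1 0 0 0;0 0 0.1 0 0 0;0 0 0.1 0 0 0;0 0 0 0 0 0"

```text
time_s: 12.4
tcp_pos: [0.5218, -0.2765, 0.1728]
ee_rot: [0.003, 0.165, 0.986, -0.001]
force: [-5.2, 4.2, 28.9]
grip_width: 0.39
grip_force: 58.0
```

It hits a hard stop at the same height, so I let go, back off and look at the seating.

Emit:
carry_out:
  rows: "0 0 -0.4 0 0 0;0 0 0 0 0 0"

```text
time_s: 12.65
tcp_pos: [0.5205, -0.2759, 0.173]
ee_rot: [0.001, 0.165, 0.986, -0.0]
force: [-1.1, 1.4, 7.5]
grip_width: 0.39
grip_force: 46.1
```

Emit:
carry_out:
  rows: "0 0 0 0 0 0;0 0 0 0 0 0;0 0 0 0 0 0;0 0 -1 0 0 0;0 0 -3 0 0 0;0 0 -4 0 0 0;-2.5 0 -1 0 0 0;-2.5 0 0 0 0 0;0 0 0 0 0 0;0 0 0 0 0 0"
  fingers: 0.8

```text
time_s: 13.9
tcp_pos: [0.5664, -0.2917, 0.2623]
ee_rot: [-0.001, 0.165, 0.986, 0.0]
force: [-0.5, -1.2, 0.3]
grip_width: 0.798
grip_force: 0.0
```

Run:
```python
from h import *
s,M=tell(); im=shot('wrist'); c=cloud(im); save(im,'i.png',(200,60,420,260),3)
hsv=cv2.cvtColor(im['img'],cv2.COLOR_RGB2HSV); b=(hsv[...,0]>100)&(hsv[...,0]<130)&(hsv[...,1]>100)
cb=np.where(b[...,None],c,np.nan)
print('head',sq(cb,.522,-.276,.06,.198,.215),'rim',sq(c,.522,-.276,.06,.174,.186))
p=cb.reshape(-1,3);p=p[p[:,2]>.2]
A=np.c_[p[:,:2]-[.522,-.276],np.ones(len(p))]; print('head plane',np.linalg.lstsq(A,p[:,2],rcond=None)[0].round(4))
p=c.reshape(-1,3);p=p[(np.abs(p[:,2]-.18)<.004)&(np.hypot(p[:,0]-.522,p[:,1]+.276)<.04)]
A=np.c_[p[:,:2]-[.522,-.276],np.ones(len(p))]; print('rim plane',np.linalg.lstsq(A,p[:,2],rcond=None)[0].round(4))
```

```text
t 13.9 p [ 0.5664 -0.2917  0.2623] yaw_y 71.03 z [-0.001  0.    -1.   ] j [ 0.37  0.58  0.11  1.51 -0.07  1.06  1.73] F [-0.5 -1.2  0.3] g 0.7980571390500867 0.0
head (2248, np.float64(0.2036), [array([ 521.8, -275.3]), array([33.2, 34.1]), np.float64(70.4)]) rim (355, np.float64(0.1797), [array([ 522.7, -275.2]), array([40.3, 39.1]), np.float64(71.1)])
head plane [ 2.9478 -0.9948  0.2212]
rim plane [-0.0074  0.0014  0.1796]
```

View pics/i.png

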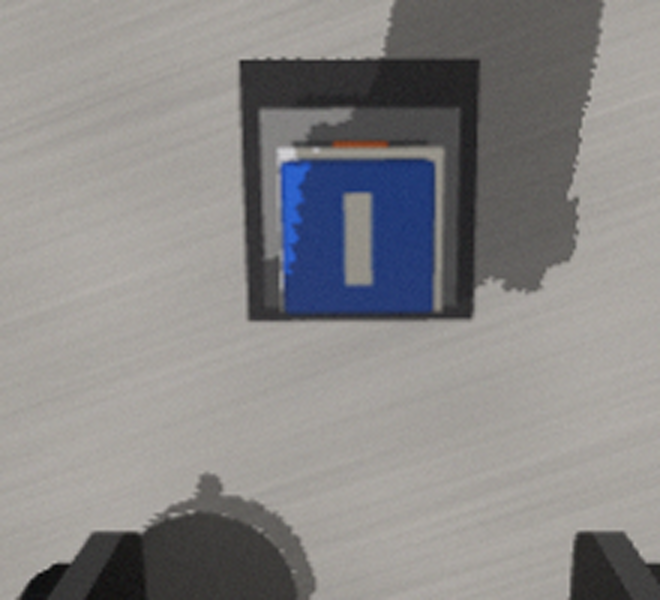

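Released: the head top is at 0.2036 and the rim at 0.1797, 23.9 mm apart where 24 is home. The crop shows the head square and flush on the body at (358,235). I give a short confirming press with shut fingers.

Emit:
carry_out:
  rows: "2.4 0 0 0 0 0;2.3 0 0 0 0 0;0 0 2 0 0 0;0 0 2 0 0 0;0 0 1.5 0 0 0;0 0 0 0 0 0;0 0 0.5 0 0 0;0 0 0.3 0 0 0;0 0 0 0 0 0"
  fingers: 0

```text
time_s: 15.08
tcp_pos: [0.5229, -0.2767, 0.1995]
ee_rot: [0.0, 0.165, 0.986, -0.0]
force: [0.2, -0.4, -0.1]
grip_width: -0.002
grip_force: 0.0
```

Emit:
carry_out:
  rows: "0 0 0.3 0 0 0;0 0 0.3 0 0 0;0 0 0.2 0 0 0;0 0 0 0 0 0"

```text
time_s: 15.58
tcp_pos: [0.5261, -0.2782, 0.1978]
ee_rot: [0.005, 0.165, 0.986, -0.001]
force: [-4.6, 3.8, 33.3]
grip_width: -0.003
grip_force: 16.7
```

Contact at 33 N with no further travel, so it's fully home. The earlier stop was the fingertips on the rim. Next I rise, open and straddle the mixer's body.

Emit:
carry_out:
  rows: "0 0 -1.5 0 0 0;0 0 -3 0 0 0;0 0 0 0 0 0;0 0 0 0 0 0;0 0 0 0 0 0"
  fingers: 1

```text
time_s: 16.2
tcp_pos: [0.5223, -0.2763, 0.2353]
ee_rot: [-0.001, 0.165, 0.986, 0.0]
force: [0.2, -0.6, 0.5]
grip_width: 0.998
grip_force: 0.0
```

Run:
```python
from h import *
go([.5222,-.2763,.138],71.1)
im=shot('side');c=cloud(im)
hsv=cv2.cvtColor(im['img'],cv2.COLOR_RGB2HSV); b=(hsv[...,0]>100)&(hsv[...,0]<130)&(hsv[...,1]>120)
print(sq(np.where(b[...,None],c,np.nan),.522,-.276,.06,.17,.22))
```

```text
t 16.2 p [ 0.5223 -0.2763  0.2353] yaw_y 71.05 z [-0.002  0.001 -1.   ] j [ 0.37  0.53  0.11  1.68 -0.07  0.94  1.74] F [ 0.2 -0.6  0.5] g 0.9983917240987066 0.0
tool shift cm [-0.01 -0.01  9.73]
turn [ 0.0002 -0.0021 -0.0009] shift after turn cm [ 0.01 -0.    9.73]
(274, np.float64(0.2041), [array([ 520.7, -280. ]), array([30.3, 32.5]), np.float64(73.8)])
```

Emit:
carry_out:
  rows: "0 0 2.5 0 0 0;0 0 2.5 0 0 0;0 0 2.5 0 0 0;0 0 1.5 0 0 0;0 0 0.7 0 0 0;0 0 0 0 0 0;0 0 0 0 0 0"

```text
time_s: 17.12
tcp_pos: [0.5235, -0.277, 0.1402]
ee_rot: [0.001, 0.165, 0.986, -0.0]
force: [-0.3, -0.3, 0.4]
grip_width: 1.002
grip_force: 0.0
```

Emit:
carry_out:
  rows: "0 0 0 0 0 0;0 0 0 0 0 0;0 0 0 0 0 0;0 0 0 0 0 0;0 0 0 0 0 0;0 0 0 0 0 0"
  fingers: 0
  squeeze: 90

```text
time_s: 17.88
tcp_pos: [0.5234, -0.2765, 0.14]
ee_rot: [0.001, 0.165, 0.986, 0.0]
force: [0.2, 1.8, 5.0]
grip_width: 0.453
grip_force: 91.2
```

Gripped on the body (38.5 mm, 91 N). Lift straight up.

Emit:
carry_out:
  rows: "0 0 -0.5 0 0 0;0 0 -1 0 0 0;0 0 -1.5 0 0 0;0 0 -2 0 0 0;0 0 -2.5 0 0 0;0 0 -2.5 0 0 0;0 0 -2.5 0 0 0;0 0 -2 0 0 0;0 0 0 0 0 0"

```text
time_s: 19.0
tcp_pos: [0.5236, -0.2772, 0.2866]
ee_rot: [0.002, 0.165, 0.986, -0.001]
force: [0.3, -1.3, -3.5]
grip_width: 0.458
grip_force: 90.9
```

Run:
```python
from h import *
s,M=tell(); im=shot('wrist'); c=cloud(im); t=(c-s['tcp_pos'])@M
hsv=cv2.cvtColor(im['img'],cv2.COLOR_RGB2HSV); b=(hsv[...,0]>100)&(hsv[...,0]<130)&(hsv[...,1]>100)
p=t[b&(np.linalg.norm(t,axis=-1)<.09)]*1000; print('bat tool',np.percentile(p,[2,50,98],axis=0).round(1))
im=shot('side'); c=cloud(im); save(im,'j.png',(240,150,390,390),2.5)
C=cloud(shot('scene'))
for cc in (c,C): print('bowl',sq(cc,.467,.23,.1,.05,.07))
```

```text
t 19.0 p [ 0.5236 -0.2772  0.2866] yaw_y 71.03 z [ 0.003 -0.002 -1.   ] j [ 0.37  0.48  0.11  1.61 -0.06  1.05  1.74] F [ 0.3 -1.3 -3.5] g 0.45788500199574084 90.92091059312224
bat tool [[ -2.5 -20.  -86.6]
 [ 13.2  -0.1 -63.5]
 [ 19.2  16.3 -43.6]]
bowl (379, np.float64(0.0568), [array([458.3, 230.3]), array([161.4, 137.2]), np.float64(83.1)])
bowl (409, np.float64(0.0578), [array([465.8, 232.6]), array([160.4, 161.7]), np.float64(85.5)])
```

View pics/j.png

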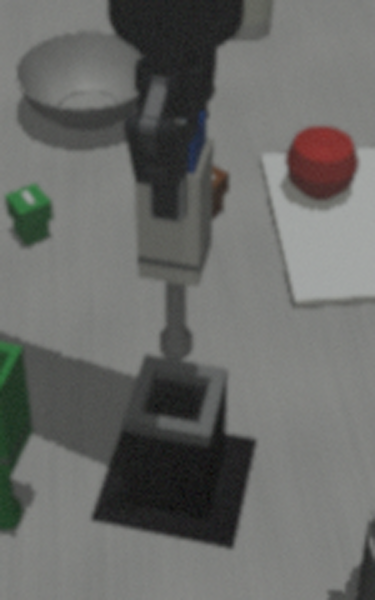

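The crop shows the mixer clear of the stand, foot at (176,340), with the battery head still seated. I carry it towards the bowl, then turn and tilt outward.

Emit:
carry_out:
  rows: "1.0 2.0 -0.5 0 0 0;2.1 4.1 -0.5 0 0 0;2.1 4.1 -0.5 0 0 0;2.1 4.1 0 0 0 0;2.1 4.1 0 0 0 0;2.1 4.1 0 0 0 0;2.1 4.1 0 0 0 0;2.1 4.1 0 0 0 0;2.1 4.1 0 0 0 0;2.1 4.1 0 0 0 0;2.1 4.1 0 0 0 0;1.2 2.0 0 0 0 0"

```text
time_s: 20.65
tcp_pos: [0.4472, 0.2283, 0.2991]
ee_rot: [-0.001, 0.162, 0.987, 0.0]
force: [-0.4, -0.0, -2.5]
grip_width: 0.457
grip_force: 91.1
```

Emit:
carry_out:
  rows: "0 0 0 0 0 -0.1;0 0 0 0 0 -0.14;0 0 0 0 0 -0.14;0 0 0 0 0 -0.14;0 0 0 0 0 -0.14;0 0 0 0 0 -0.12;0 0 0 0 0 0;0 0 0 0 0 0"

```text
time_s: 21.65
tcp_pos: [0.449, 0.2246, 0.2993]
ee_rot: [-0.0, -0.222, 0.975, -0.0]
force: [-0.4, 0.5, -4.0]
grip_width: 0.453
grip_force: 91.2
```

Run:
```python
from h import *
s,M=tell(); r=np.hypot(*s['tcp_pos'][:2]); print(r,np.degrees(np.arctan2(s['tcp_pos'][1],s['tcp_pos'][0])))
# planar fit of the arm from logged states (r,z,q2,q4,q6)
D=np.array([[.6497,.2245,.628,1.517],[.4989,.2031,.45,1.96],[.4968,.05,.70,2.08],[.5924,.2866,.48,1.61],[.4973,.0152,.77,2.09],[.635,.2597,.58,1.52],[.5916,.205,.57,1.71],[.5916,.2353,.53,1.68],[.591,.173,.6,1.75],[r,s['tcp_pos'][2],s['joints'][1],s['joints'][3]]])
from scipy.optimize import least_squares
def f(p,D=D):
    L1,L2,b,c=p; a=D[:,2]; g=a+D[:,3]
    return np.r_[L1*np.sin(a)+L2*np.sin(g)+b-D[:,0], L1*np.cos(a)+L2*np.cos(g)+c-D[:,1]]
o=least_squares(f,[.4,.4,.05,0]); print(o.x.round(3),np.abs(o.fun).max().round(4))
L1,L2,b,c=o.x
for h in (.3,.35,.4):   # shoulder height -> tool length L3=h-c
  L3=h-c
  for zf in (.12,.16):
    for th in (40,45):
      t=np.radians(th); 
      R0=.5206-.135*np.sin(t)-L3*np.sin(t)-b*np.cos(t); Z0=zf+.135*np.cos(t)+L3*np.cos(t)-b*np.sin(t)-h
      d=np.hypot(R0,Z0); k=(d*d-L1*L1-L2*L2)/(2*L1*L2)
      if abs(k)<1:
        q4=np.arccos(k); q2=np.arctan2(R0,Z0)-np.arctan2(L2*np.sin(q4),L1+L2*k); print(h,zf,th,'L3',L3.round(3),'q2,q4,q6',q2.round(2),q4.round(2),(np.pi-t-q2-q4).round(2))
```

```text
t 21.65 p [0.449  0.2246 0.2993] yaw_y 115.66 z [-0.001 -0.    -1.   ] j [-0.36  0.34 -0.21  1.82  0.08  1.    1.41] F [-0.4  0.5 -4. ] g 0.45274508072346853 91.15061597898602
0.5019909963068347 26.572024797872785
[ 0.567  0.382 -0.004 -0.025] 0.0034
0.3 0.12 40 L3 0.325 q2,q4,q6 0.26 2.67 -0.48
0.3 0.12 45 L3 0.325 q2,q4,q6 0.36 2.79 -0.8
0.3 0.16 40 L3 0.325 q2,q4,q6 0.12 2.59 -0.27
0.3 0.16 45 L3 0.325 q2,q4,q6 0.18 2.71 -0.53
0.35 0.12 40 L3 0.375 q2,q4,q6 0.29 2.76 -0.61
0.35 0.12 45 L3 0.375 q2,q4,q6 0.49 2.93 -1.06
0.35 0.16 40 L3 0.375 q2,q4,q6 0.12 2.68 -0.36
0.35 0.16 45 L3 0.375 q2,q4,q6 0.22 2.82 -0.68
0.4 0.12 40 L3 0.425 q2,q4,q6 0.35 2.87 -0.78
0.4 0.16 40 L3 0.425 q2,q4,q6 0.13 2.77 -0.46
0.4 0.16 45 L3 0.425 q2,q4,q6 0.33 2.96 -0.93
```

The outward lean is out of range (q4, q6 limits). I look for the best lean direction using a fitted arm model.

```bash
cat > ik.py <<'E'
from h import *
from scipy.optimize import least_squares
L1,L2=.567,.382
lo=np.array([-3.06,-.37,-1.25,.18,-1.1,.23,-2.94]);hi=np.array([3.06,2.12,1.32,2.47,4.24,1.98,2.94])
def fk(j,h,L3):
    z=lambda a:R.from_euler('z',-a); y=lambda a:R.from_euler('y',a)
    r=z(j[0])*y(j[1]); p=np.array([0,0,h])+r.apply([0,0,L1]); r=r*z(j[2])*y(j[3]); p=p+r.apply([0,0,L2])
    r=r*z(j[4])*y(j[5]); w=p; p=p+r.apply([0,0,L3]); return p,(r*z(j[6])).as_matrix()
E
python3 - <<'E'
from ik import *
# check vs logged states
for j,p,yaw in [([-.36,.34,-.21,1.82,.08,1.,1.41],[.449,.2246,.2993],115.66),([.37,.48,.11,1.61,-.06,1.05,1.74],[.5236,-.2772,.2866],71.03),([-1.25,.628,.038,1.517,-.027,.996,-.02],[.245,.602,.225],67.8)]:
    P,M=fk(j,.34,.365); print(P.round(3),p,M[:,2].round(3),'yaw',np.degrees(np.arctan2(M[1,1],M[0,1])).round(1),yaw)
im=shot('side')
s=sense(); j0=np.array(s['joints'])
for h in (.3,.36):
  L3=h+.025
  for zf in (.13,.17):
   out=[]
   for psi in range(-180,180,20):
    a=np.radians(psi); u=np.array([np.cos(a),np.sin(a),1])/2**.5
    tcp=np.array([.467,.230,zf])+.135*u
    f=lambda j:(lambda r:np.r_[10*(r[0]-tcp),3*(r[1][:,2]+u),0.01*(j-j0)])(fk(j,h,L3))
    o=least_squares(f,np.clip(j0,lo+.01,hi-.01),bounds=(lo,hi)); P,M=fk(o.x,h,L3)
    e=np.linalg.norm(P-tcp)*1000; t=np.degrees(np.arccos(-M[:,2]@u))
    if e<5 and t<3: out.append((psi,np.minimum(o.x-lo,hi-o.x)[:6].min().round(2),o.x.round(1).tolist()))
   print(h,zf); [print('  ',*k) for k in out]
E
```

```text
[0.436 0.247 0.3  ] [0.449, 0.2246, 0.2993] [-0.01  -0.003 -1.   ] yaw -154.7 115.66
[ 0.538 -0.253  0.289] [0.5236, -0.2772, 0.2866] [ 0.005 -0.001 -1.   ] yaw 161.2 71.03
[0.22  0.616 0.226] [0.245, 0.602, 0.225] [ 0.     0.001 -1.   ] yaw 157.9 67.8
0.3 0.13
   -100 0.0 [0.4, 0.5, -0.2, 2.2, -1.1, 0.8, 1.4]
   -80 0.32 [0.3, 0.6, -0.2, 2.0, -0.8, 1.0, 1.4]
   -60 0.57 [0.2, 0.7, -0.2, 1.7, -0.5, 1.3, 1.4]
   -40 0.48 [0.1, 0.8, -0.3, 1.4, -0.4, 1.5, 1.4]
   -20 0.26 [-0.0, 0.9, -0.3, 1.2, -0.2, 1.7, 1.4]
   0 0.08 [-0.2, 1.0, -0.2, 1.0, -0.1, 1.9, 1.4]
   20 0.0 [-0.4, 1.0, -0.1, 0.9, 0.0, 2.0, 1.4]
   40 0.0 [-0.5, 1.0, -0.1, 0.9, 0.2, 2.0, 1.4]
   60 0.11 [-0.7, 1.0, -0.1, 1.1, 0.3, 1.9, 1.4]
   80 0.28 [-0.8, 0.9, -0.1, 1.3, 0.4, 1.7, 1.4]
   100 0.48 [-0.9, 0.8, -0.1, 1.5, 0.6, 1.5, 1.4]
   120 0.67 [-0.9, 0.7, -0.2, 1.8, 0.8, 1.3, 1.4]
   140 0.41 [-0.9, 0.6, -0.3, 2.1, 1.0, 1.1, 1.4]
   160 0.13 [-0.8, 0.5, -0.4, 2.3, 1.3, 1.0, 1.4]
0.3 0.17
   -100 0.04 [0.2, 0.4, 0.0, 2.2, -1.1, 0.9, 1.4]
   -80 0.34 [0.3, 0.5, -0.1, 1.9, -0.8, 1.1, 1.4]
   -60 0.56 [0.2, 0.7, -0.2, 1.6, -
[... 923 characters left out ...]
0 0.64 [-1.0, 0.7, -0.2, 1.7, 0.7, 1.3, 1.4]
   140 0.43 [-1.0, 0.6, -0.3, 2.0, 1.0, 1.2, 1.4]
   160 0.11 [-0.9, 0.5, -0.5, 2.4, 1.3, 1.1, 1.4]
0.36 0.17
   -100 0.07 [0.3, 0.4, 0.0, 2.2, -1.0, 1.0, 1.4]
   -80 0.37 [0.3, 0.6, -0.1, 1.9, -0.7, 1.1, 1.4]
   -60 0.6 [0.3, 0.7, -0.2, 1.6, -0.5, 1.4, 1.4]
   -40 0.37 [0.1, 0.9, -0.3, 1.3, -0.3, 1.6, 1.4]
   -20 0.13 [-0.0, 1.0, -0.3, 1.0, -0.2, 1.9, 1.4]
   60 0.0 [-0.8, 1.1, 0.4, 0.8, 0.0, 2.0, 1.4]
   80 0.16 [-0.8, 0.9, -0.1, 1.1, 0.4, 1.8, 1.4]
   100 0.38 [-0.9, 0.8, -0.1, 1.4, 0.6, 1.6, 1.4]
   120 0.58 [-1.0, 0.7, -0.2, 1.7, 0.7, 1.4, 1.4]
   140 0.46 [-1.0, 0.5, -0.3, 2.0, 0.9, 1.2, 1.4]
   160 0.15 [-0.9, 0.4, -0.5, 2.3, 1.2, 1.1, 1.4]
```

The model fits. Leaning sideways (top towards azimuth ~116°, along tool +y) has a comfortable joint margin, so I tilt about tool x while moving along y.

Emit:
carry_out:
  rows: "0 0.8 0 0.07 0 0;0 1.6 0 0.12 0 0;0 1.6 0 0.12 0 0;0 1.6 0 0.12 0 0;0 1.6 0 0.12 0 0;0 1.6 0 0.12 0 0;0 0.8 0 0.115 0 0;0 0 0 0 0 0;0 0 0 0 0 0"

```text
time_s: 22.82
tcp_pos: [0.4115, 0.3043, 0.2709]
ee_rot: [0.085, -0.205, 0.901, -0.372]
force: [0.5, 0.2, -3.9]
grip_width: 0.46
grip_force: 92.1
```

Run:
```python
from h import *
s,M=tell(); ft=s['tcp_pos']+M@[-.0005,.0011,.135]; print('foot',ft.round(4),'tilt',np.degrees(np.arccos(-M[2,2])).round(2))
C=[cloud(shot(n)) for n in ('side','scene')]
for c in C:
    # bowl rim circle fit
    p=c.reshape(-1,3); p=p[(np.abs(np.hypot(p[:,0]-.467,p[:,1]-.23)-.078)<.012)&(p[:,2]>.054)&(p[:,2]<.068)]
    A=np.c_[2*p[:,:2],np.ones(len(p))]; x=np.linalg.lstsq(A,(p[:,:2]**2).sum(1),rcond=None)[0]; print('bowl',len(p),x[:2].round(4),np.sqrt(x[2]+x[0]**2+x[1]**2).round(4))
    # lower end of mixer seen near foot
    k=c.reshape(-1,3); k=k[np.linalg.norm(k-ft,axis=1)<.03]; print('near foot',len(k),np.median(k,0).round(3) if len(k) else '')
d=np.array([.467,.230,.135])-ft; print('shift cm',(d@M*100).round(2))
```

```text
t 22.825 p [0.4115 0.3043 0.2709] yaw_y 115.57 z [ 0.306 -0.636 -0.708] j [-1.06  0.64 -0.06  1.69  0.63  1.42  0.6 ] F [ 0.5  0.2 -3.9] g 0.459999763936506 92.11475858464837
foot [0.4529 0.2194 0.1745] tilt 44.89
bowl 354 [0.4689 0.2284] 0.0768
near foot 91 [0.449 0.219 0.189]
bowl 294 [0.4668 0.231 ] 0.077
near foot 63 [0.45  0.223 0.19 ]
shift cm [-1.72  3.04  2.56]
```

Emit:
carry_out:
  rows: "-0.6 0.9 0.7 0 0 0;-0.6 0.9 0.8 0 0 0;-0.6 0.9 0.7 0 0 0;0 0 0 0 0 0;0 0 0 0 0 0;0 0 0 0 0 0;0 0 0 0 0 0"

```text
time_s: 23.8
tcp_pos: [0.4255, 0.3159, 0.2361]
ee_rot: [0.085, -0.206, 0.901, -0.373]
force: [0.5, 0.3, -4.0]
grip_width: 0.454
grip_force: 92.2
```

Run:
```python
from h import *
s,M=tell(); ft=s['tcp_pos']+M@[-.0005,.0011,.135]; print('foot',ft.round(4),'tilt',np.degrees(np.arccos(-M[2,2])).round(2),np.abs(s['joint_vel']).max())
im=shot('side'); c=cloud(im); a=im['img'][90:270,210:400]; im2=shot('scene'); b=im2['img'][90:270,290:480]
hsv=cv2.cvtColor(im2['img'],cv2.COLOR_RGB2HSV); m=(hsv[...,0]>100)&(hsv[...,0]<130)&(hsv[...,1]>100)
t=(cloud(im2)-s['tcp_pos'])@M
for n,i in (('side',im),('scene',im2)):
    hsv=cv2.cvtColor(i['img'],cv2.COLOR_RGB2HSV); m=(hsv[...,0]>100)&(hsv[...,0]<130)&(hsv[...,1]>100)
    t=(cloud(i)-s['tcp_pos'])@M; p=t[m&(np.linalg.norm(t,axis=-1)<.12)]*1000
    if len(p): print(n,'battery in tool',len(p),np.percentile(p,[2,50,98],axis=0).round(1).tolist())
cv2.imwrite('pics/k.png',cv2.resize(cv2.cvtColor(np.hstack([a,b]),cv2.COLOR_RGB2BGR),None,fx=2.1,fy=2.1,interpolation=cv2.INTER_CUBIC))
```

```text
t 23.8 p [0.4255 0.3159 0.2361] yaw_y 115.72 z [ 0.307 -0.636 -0.708] j [-1.05  0.7  -0.06  1.67  0.65  1.37  0.58] F [ 0.5  0.3 -4. ] g 0.45440510624652974 92.19536332413554
foot [0.467  0.231  0.1397] tilt 44.96 0.0009728450280818467
side battery in tool 58 [[-7.6, -23.2, -91.5], [16.2, -11.9, -56.1], [18.8, 50.4, -45.6]]
scene battery in tool 57 [[-18.6, -25.2, -102.4], [-11.8, -5.4, -56.0], [18.3, 51.6, -44.6]]
```

View pics/k.png

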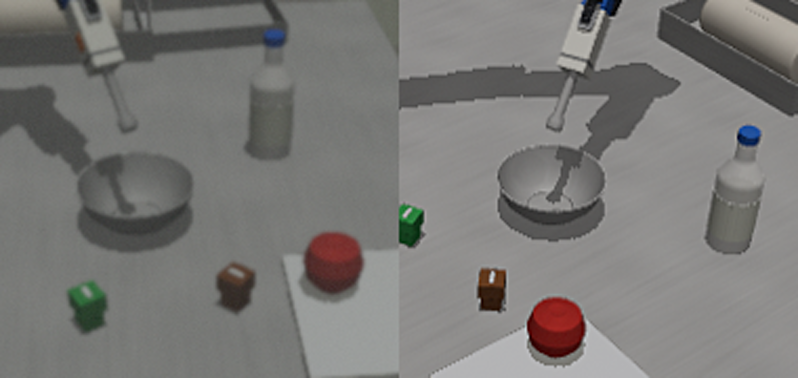

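The pictures show the mixer leaning 45° with its foot at (127,122) left / (553,125) right. That is over the bowl's middle and well above the rim; the bowl, apple and bottle have not moved. I check the battery seating from the wrist, and hand in only if that holds.

Run:
```python
from h import *
s,M=tell(); i=shot('wrist'); t=(cloud(i)-s['tcp_pos'])@M*1000
hsv=cv2.cvtColor(i['img'],cv2.COLOR_RGB2HSV); m=(hsv[...,0]>100)&(hsv[...,0]<130)&(hsv[...,1]>100)
p=t[m&(np.linalg.norm(t,axis=-1)<90)]; f=p[p[:,0]>13]  # front face of the head
print(len(p),len(f)); print('front face z range',np.percentile(f[:,2],[1,5,50,95,99]).round(1),'y',np.percentile(f[:,1],[2,98]).round(1))
w=t[(hsv[...,1]<50)&(hsv[...,2]>90)&(np.abs(t[...,1])<21)&(t[...,0]>8)&(t[...,0]<24)&(np.abs(t[...,2]+40)<25)]
print('white rim z',len(w),np.percentile(w[:,2],[1,5,50]).round(1) if len(w) else '')
```

```text
t 23.9 p [0.4255 0.3159 0.236 ] yaw_y 115.72 z [ 0.307 -0.636 -0.708] j [-1.05  0.7  -0.06  1.67  0.65  1.37  0.58] F [ 0.2 -0.6 -3.7] g 0.45571850904427225 92.19590429216623
8949 4558
front face z range [-84.  -65.1 -60.4 -44.5 -42.8] y [-14.8  17.2]
white rim z 3263 [-64.7 -41.4 -35.7]
```

The head spans -65 to -42 mm and the white rim starts at about -41 mm, so it's seated. Handing in.

```bash
python3 -c "
from rig import job_done; print(job_done())"
```

```text
the job is handed in; nothing more can be done
None
```

The battery is plugged fully home, and the arm is holding the mixer still at about 45°, its foot about 7 cm above the rim over the middle of the bowl; the job was handed in at about 24 s, and no verdict came back.

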